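# Zero the rolling mill, back it off four clicks and lock it

## Robot

A 6-joint arm with a two-finger parallel gripper is mounted at the origin on the work surface. World frame = base frame: x ahead of the robot, y to its left, z up, the work surface at z = 0. Lengths are in m, angles in rad, forces in N, time in s.
With the tool pointing down it reaches from about 0.325 to 0.9 m from the base axis. Payload 6.1 kg.
Tool frame: the origin (TCP) lies where the fingers leave the gripper's body, on its centre line; the fingertips stand 70 mm ahead of it and the grasp point (between the pads) lies 51 mm ahead of it; z points along the fingers, y is the direction in which the jaws open and shut (so a half turn about z gives the same grasp; the last joint's range is limited). The gripper opens to 87 mm and grips with 3 to 60 N. Pads are 19 mm wide; open, the fingers measure 117 mm over their backs; the gripper's body (75 mm by 190 mm) begins 51 mm behind the grasp point.
Start: joints at [-0.126, 0.22, 1.526, -0, 1.395, -0.126], TCP at [0.625, -0, 0.292] pointing down, gripper open.
Joint ranges: [-2.98, 2.98], [-0.91, 2.08], [0.09, 2.57], [-1.24, 4.39], [0.2, 2.65], [-2.68, 2.68]. Speed limits (rad/s): [2.57, 2.57, 3.01, 3.14, 3.14, 3.14].

## Interface

Orientations are given as a rotation vector (axis times angle).
In Python, from plant import * gives the robot as it stands. The module is installed in compiled form; this text tells all that it offers. Calls block until the motion is done:
- reach(position, orientation): joint-space move of the TCP to a pose.
- move_linear(position, attitude=None, velocity=0.15, contact_N=None): straight line of the TCP; attitude=None keeps the orientation; velocity is the mean speed in m/s. With contact_N (N) it stops when the force on the tool has changed by that much, and returns True; else False.
- goto_joints(angles): joint-space move.
- release() and grasp(newtons=None): open the fingers fully, or close them until they stop; newtons is the grip in N (None keeps the last).
- wait(seconds).
- solve_ik(position, orientation): joint angles nearest the present ones, or None.
- grab_frame(name): name is "scene" or "side" or "wrist"; returns the picture (480x640x3 uint8, red, green, blue); there is no depth.
- get_calibration(name): a dict with "vfov" (degrees; the focal length in pixels is half the picture's height over the tangent of half this angle, whatever the lens; pixels are square), "cx", "cy" (the principal point, pixels), "view" (4x4, takes a point from world to camera coordinates); the wrist camera has in their place "mount" (4x4, takes a point from camera to tool coordinates, whose origin is the TCP and whose axes are the flange's). Camera axes: x right, y up, looking along -z (the intrinsics and any distortion apply to the point x, -y, -z); pixel columns grow to the right and rows downward; lengths in m; the calibration is good to about 2 mm. A picture is of the moment at which its call begins: read the wrist's pose just before it. get_calibration takes no time and is no camera call.
A pose or a line that the arm cannot do raises PlanningError and nothing moves.
- sign_off(): hands the job in, once; it reports no verdict.
Readings, each from a call of its own:
- current_time(): time.
- current_q(): joint angles.
- current_dq(): joint speeds.
- current_joint_efforts(): joint torques, N m.
- current_eef_pos(): TCP position.
- current_eef_rot(): TCP orientation.
- current_force(): force on the tool from outside, world axes, zero at the start.
- current_torque(): the same for the moment, N m.
- current_finger_gap(): finger opening in m.
Only numpy, scipy, OpenCV 4.12 (cv2) and the standard library are available. Lean on these libraries where they do the work, as an engineer would, in place of code of your own. Each camera call takes 0.05 s, during which the arm holds its last target. There are 200 camera calls.

## Task

Set the gap of the small rolling mill: turn the brass ring on its top clockwise until you feel the two rolls touch, gently and without jamming them together, then back it off four clicks and let go. Then push the red-tipped lock lever beside the ring all the way over to the far side of the mill, leaving the ring at its setting and everything else on the bench where it lies.

Things in the scene. Friction and masses are not known exactly. Their poses are not given: they have to be found in the camera images.
- mill: Green cast rolling mill fixed to the bench; base 160 x 240 mm, top face of its crown (100 x 225 mm) 207 mm above the bench. Origin under the centre of its base. x points from the feed-table side (near the robot) to the far side, y along the rolls towards the lock lever, z up; a crank with wooden handle is on the -y side. Position and yaw differ each time.
- ring_grip (a point): On the vertical axis of the brass knurled adjustment ring amid the crown, 17 mm below its top. The ring is 53 mm across (55 over ribs), 43 mm tall, and turns without rising. Under it is a 72 mm dark flange with 24 white ticks, its top face 27 mm below this point. A red mark on top and side shows -x of this point. It clicks into 24 notches a turn (15 degrees each) and, let go, settles in the nearest.
- ring (a joint): Ring angle in rad, grows clockwise seen from above, lowering the upper roll 16 mm a turn (0.67 mm a click of 0.262 rad). Rolls touch at an unknown angle 0.6 to 2.2 rad clockwise of the start; there it stops stiffly (about 0.1 Nm per degree). Passing a click takes up to 0.15 Nm, 0.25 Nm is a firm touch, 0.5 Nm is jammed. After touch, the notch nearest to four clicks (1.05 rad) back is right.
- upper_roll: Upper steel roll, 44 mm diameter, 118 mm long along the mill's y, seen between the mill's cheeks. Origin at the centre of the roll. It moves down and up with the ring.
- lower_roll: Lower steel roll, same size, below the upper. Origin at its centre; its height differs by up to 2 mm from one time to the next. The rolls touch when the centres are 44 mm apart.
- lock_tip (a point): Centre of the 16 mm red ball at the end of the lock lever, on the crown 85 mm from the ring's axis on the mill's +y side. The ball is 44 mm from the lever's pivot, a horizontal axis along the mill's y at its x = 0, 217 mm above the bench. It starts leaning about 31 degrees to the mill's -x side.
- lock (a joint): Lock lever angle in rad: 0 = unlocked, leaning to the mill's -x side; 1.1 = locked, leaning to its +x side, against a stop. It stays where it is left; about 1.5 N at the ball moves it.
- strip: Loose copper strip 22 x 110 x 4 mm lying before the mill. Origin under its centre. Leave alone.
- brush: Loose brush, 150 mm long, lying behind the mill. Origin under its middle. Leave alone.
- saw: Loose black C-shaped piercing-saw frame with a wooden handle, about 240 x 110 mm, lying flat. Leave alone.
- hammer: Loose hammer, 220 mm long, lying on the bench. Leave alone.
- pliers: Loose red-handled pliers, about 140 mm long, lying on the bench. Leave alone.
- flux_jar: Loose amber jar with black cap, 56 mm across, 60 mm tall. Origin under its centre. Leave alone.
- mandrel: Loose steel ring mandrel, a 130 mm tall upright cone on a 70 mm round foot. Origin under its centre. Leave alone.

How it is judged:
On the way, in this order (a step that is already met when the one before it is completed fails the run):
1. the rolls are brought into touch by turning the ring (contact force between mill and lower_roll above 8 N), for 0.1 s.
2. the ring is backed off four clicks from touch and let go, the lock still open (z of upper_roll in the frame of lower_roll between 0.0461 and 0.04717 m and value of joint lock below 0.3 rad and contact force between the fingers and mill below 0.1 N), for 0.2 s.
3. the lock lever is pushed fully over (value of joint lock above 0.95 rad), for 0.2 s.
At the end, for the whole second after the job is handed in: The gap between the rolls is four clicks (2.67 mm, from 0.57 mm under to 0.5 mm over, so the notch nearest to four clicks from touch), and the lock lever stands fully over on the far side (at least 0.95 rad of its 1.1) (z of upper_roll in the frame of lower_roll between 0.0461 and 0.04717 m and value of joint lock above 0.95 rad).
It fails at once if the rolls are jammed together (over 200 N between the lower roll and the rest of the mill, about 0.5 Nm on the ring) (contact force between mill and lower_roll above 200 N).
It fails at once if a loose thing on the bench is knocked about (moved more than 25 mm) (distance of any of strip, brush, saw, hammer, pliers, flux_jar, mandrel from where it was at the start of the episode above 0.025 m).
It also fails if it takes over 72 s, if anything falls off the work surface, if the arm or the gripper's body presses on something with over 40 N, if the wrist force passes 120 N, or if a joint passes its speed limit or range.

## Working session

There is one attempt and no reset: what is moved stays moved. The work goes in short steps, each a Python script; the robot and the scene stay as the last script left them, time stands still between calls to the robot, and variables do not carry over. Pictures are saved under pics/ and viewed, about 8 in all and at most 12, crops included, and the job is handed in when it is done.

```bash
mkdir -p pics; ls
python3 - <<'E'
from plant import *
import cv2,numpy as np
np.set_printoptions(precision=4,suppress=True)
for n in("scene","side","wrist"):
    cv2.imwrite(f"pics/{n}0.png",grab_frame(n)[:,:,::-1]); print(n,get_calibration(n))
print(current_time(),current_eef_pos(),current_eef_rot(),current_q())
E
```

```text
pics
scene {'vfov': 49.73251076038584, 'cx': 324.46602396489453, 'cy': 244.63293048284285, 'view': array([[-0.7088,  0.7053, -0.012 ,  0.3542],
       [-0.4032, -0.3911,  0.8273,  0.0721],
       [ 0.5789,  0.5912,  0.5616, -1.795 ],
       [ 0.    ,  0.    ,  0.    ,  1.    ]])}
side {'vfov': 42.12678532497381, 'cx': 323.99430120077125, 'cy': 246.84232819701407, 'view': array([[-0.8598, -0.5103,  0.0156,  0.4527],
       [ 0.4062, -0.6653,  0.6264, -0.2935],
       [-0.3093,  0.5449,  0.7794, -1.4609],
       [ 0.    ,  0.    ,  0.    ,  1.    ]])}
wrist {'vfov': 60.46230043486174, 'cx': 317.7942530619499, 'cy': 239.33346187967854, 'mount': array([[ 0.0006,  0.9697,  0.2444,  0.0658],
       [ 1.    , -0.0008,  0.0006, -0.0002],
       [ 0.0008,  0.2444, -0.9697, -0.0918],
       [ 0.    ,  0.    ,  0.    ,  1.    ]])}
0.15 [0.6246 0.     0.2914] [-2.2206 -2.2206  0.0014] [-0.1261  0.221   1.5274  0.      1.3946 -0.1261]
```

View pics/scene0.png

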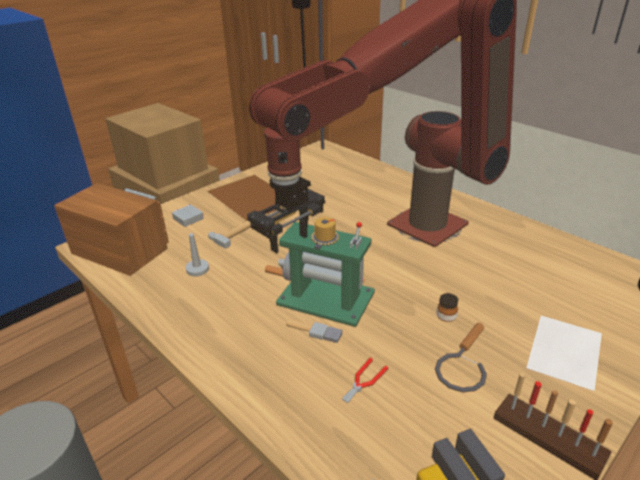

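View pics/side0.png

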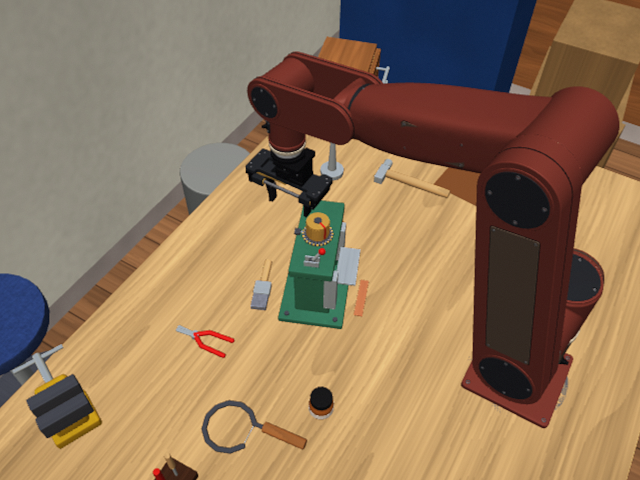

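View pics/wrist0.png

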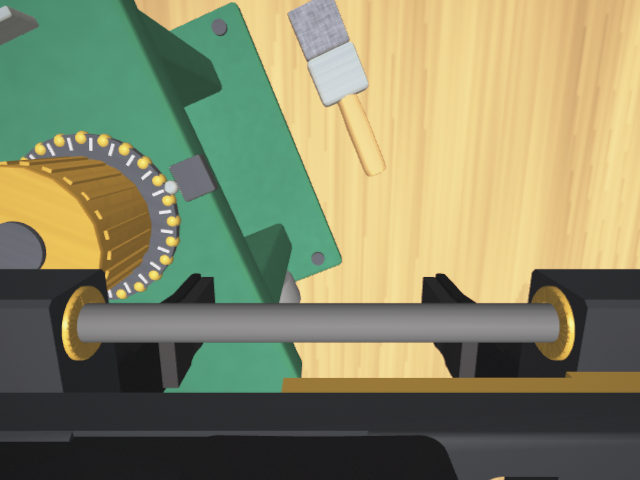

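The scene view shows the ring at about (325,230) and the red ball at about (358,225). In the side view the ring is at (318,227) and the ball at (321,252). The wrist view shows the ring at lower left, with a small detent block beside the flange. Next I'll triangulate the ring and the ball.

```bash
cat > h.py <<'E'
from plant import *
import cv2,numpy as np
from scipy.spatial.transform import Rotation as R
np.set_printoptions(precision=4,suppress=True)
def cam(name):
    c=get_calibration(name)
    if name=="wrist":
        T=np.eye(4);T[:3,:3]=R.from_rotvec(current_eef_rot()).as_matrix();T[:3,3]=current_eef_pos()
        M=T@c["mount"]
    else: M=np.linalg.inv(c["view"])
    return M,240/np.tan(np.radians(c["vfov"]/2)),c["cx"],c["cy"]
def ray(C,uv):
    M,f,cx,cy=C
    d=M[:3,:3]@np.array([(uv[0]-cx)/f,-(uv[1]-cy)/f,-1]); return M[:3,3],d/np.linalg.norm(d)
def onz(C,uv,z):
    o,d=ray(C,uv); return o+d*(z-o[2])/d[2]
def tri(r1,r2):
    A=np.stack([r1[1],-r2[1]],1); t=np.linalg.lstsq(A,r2[0]-r1[0],rcond=None)[0]
    a=r1[0]+t[0]*r1[1];b=r2[0]+t[1]*r2[1]; return (a+b)/2,np.linalg.norm(a-b)
def proj(C,p):
    M,f,cx,cy=C; q=M[:3,:3].T@(np.asarray(p)-M[:3,3]); return np.array([cx-f*q[0]/q[2],cy+f*q[1]/q[2]])
def mask(im,col):
    h=cv2.cvtColor(im,cv2.COLOR_RGB2HSV); H,S,V=h[...,0],h[...,1],h[...,2]
    if col=="red": return (((H<6)|(H>174))&(S>170)&(V>90)).astype(np.uint8)
    return ((H>14)&(H<26)&(S>150)&(V>60)).astype(np.uint8)
def blobs(m,amin=8):
    n,l,s,c=cv2.connectedComponentsWithStats(m); return [(s[i],c[i],l==i) for i in range(1,n) if s[i][4]>=amin]
E
python3 - <<'E'
from h import *
B={}
for n,box in(("scene",(300,205,375,250)),("side",(285,200,345,265))):
    im=cv2.cvtColor(cv2.imread(f"pics/{n}0.png"),cv2.COLOR_BGR2RGB)
    x0,y0,x1,y1=box
    for col in("red","brass"):
        for s,c,_ in blobs(mask(im[y0:y1,x0:x1],col),4): print(n,col,s[:2]+[x0,y0],s[2:],c+[x0,y0])
    cv2.imwrite(f"pics/{n}0c.png",cv2.resize(im[y0:y1,x0:x1,::-1],None,fx=8 if n=="scene" else 8,fy=8,interpolation=cv2.INTER_NEAREST))
E
```

```text
scene red [357 223] [ 4  4 12] [358.6667 224.25  ]
scene brass [328 218] [3 2 4] [328.75 218.75]
scene brass [316 219] [ 19  21 239] [324.9958 229.7824]
side red [320 222] [ 6 16 21] [323.3333 228.7619]
side red [319 248] [ 6  7 36] [321.5833 251.    ]
side brass [309 201] [2 4 6] [309.5 202.5]
side brass [306 213] [ 25  28 457] [316.7155 226.5361]
```

Run:
```python
from h import *
S,D=cam("scene"),cam("side")
b,e=tri(ray(S,(358.9,224.5)),ray(D,(321.8,251.3))); r,e2=tri(ray(S,(325.5,229)),ray(D,(318.6,227)))
print(b,e,r,e2)
d=(b-r)[:2]; yaw=np.arctan2(d[1],d[0])-np.arctan2(85,-22.7)
print(np.linalg.norm(d),yaw)
Rz=R.from_euler("z",yaw)
# fix heights: ball z=.2547, ring mid
print(onz(S,(358.9,224.5),.2547),onz(D,(321.8,251.3),.2547),onz(S,(325.5,229),.236),onz(D,(318.6,227),.236))
q0=current_q()
for dz in (.36,.32):
  for y in np.linspace(-3.1,3.1,13):
    o=(R.from_euler("z",y)*R.from_euler("x",np.pi)).as_rotvec()
    q=solve_ik([r[0],r[1],dz],o); print(dz,round(y,2),q)
```

```text
[0.4751 0.1037 0.2551] 0.00013967028338291373 [0.5256 0.0331 0.2341] 0.0013230232422738728
0.0867467338603746 0.3600980124598194
[0.4745 0.1031 0.2547] [0.4752 0.1034 0.2547] [0.528  0.0362 0.236 ] [0.5251 0.0337 0.236 ]
0.36 -3.1 [-0.0869 -0.054   1.6921  0.      1.5035 -1.6993]
0.36 -2.58 [-0.0869 -0.054   1.6921  0.      1.5035 -2.216 ]
0.36 -2.07 None
0.36 -1.55 None
0.36 -1.03 [-0.0869 -0.054   1.6921 -0.      1.5035  2.5172]
0.36 -0.52 [-0.0869 -0.054   1.6921 -0.      1.5035  2.0006]
0.36 0.0 [-0.0869 -0.054   1.6921 -0.      1.5035  1.4839]
0.36 0.52 [-0.0869 -0.054   1.6921 -0.      1.5035  0.9672]
0.36 1.03 [-0.0869 -0.054   1.6921  0.      1.5035  0.4506]
0.36 1.55 [-0.0869 -0.054   1.6921 -0.      1.5035 -0.0661]
0.36 2.07 [-0.0869 -0.054   1.6921  0.      1.5035 -0.5828]
0.36 2.58 [-0.0869 -0.054   1.6921  0.      1.5035 -1.0994]
0.36 3.1 [-0.0869 -0.054   1.6921  0.      1.5035 -1.6161]
0.32 -3.1 [-0.0869 -0.0341  1.7471  0.      1.4286 -1.6993]
0.32 -2.58 [-0.0869 -0.0341  1.7471  0.      1.4286 -2.216 ]
0.32 -2.07 None
0.32 -1.55 None
0.32 -1.03 [-0.0869 -0.0341  1.7471 -0.      1.4286  2.5172]
0.32 -0.52 [-0.0869 -0.0341  1.7471 -0.      1.4286  2.0006]
0.32 0.0 [-0.0869 -0.0341  1.7471 -0.      1.4286  1.4839]
0.32 0.52 [-0.0869 -0.0341  1.7471 -0.      1.4286  0.9672]
0.32 1.03 [-0.0869 -0.0341  1.7471  0.      1.4286  0.4506]
0.32 1.55 [-0.0869 -0.0341  1.7471 -0.      1.4286 -0.0661]
0.32 2.07 [-0.0869 -0.0341  1.7471  0.      1.4286 -0.5828]
0.32 2.58 [-0.0869 -0.0341  1.7471  0.      1.4286 -1.0994]
0.32 3.1 [-0.0869 -0.0341  1.7471  0.      1.4286 -1.6161]
```

Run:
```python
from h import *
y=-2.3; c=np.array([.526,.0345])
o=(R.from_euler("z",y)*R.from_euler("x",np.pi)).as_rotvec()
p=c-0.06*np.array([np.cos(y),np.sin(y)])
t=current_time(); reach([*p,.42],o); print(current_time()-t)
C=cam("wrist"); np.save("C1.npy",np.array([*C[0].ravel(),*C[1:]]))
im=grab_frame("wrist"); cv2.imwrite("pics/w1.png",im[:,:,::-1]); print(current_eef_pos(),current_q(),current_torque())
for z in(.253,.24):print(proj(C,[*c,z]))
```

```text
1.9667
[0.566  0.0792 0.4197] [ 0.001   0.0408  1.4887  0.      1.6126 -2.4107] [0.1925 0.0565 0.0234]
[317.9632 147.7029]
[317.9343 147.1302]
```

View pics/w1.png

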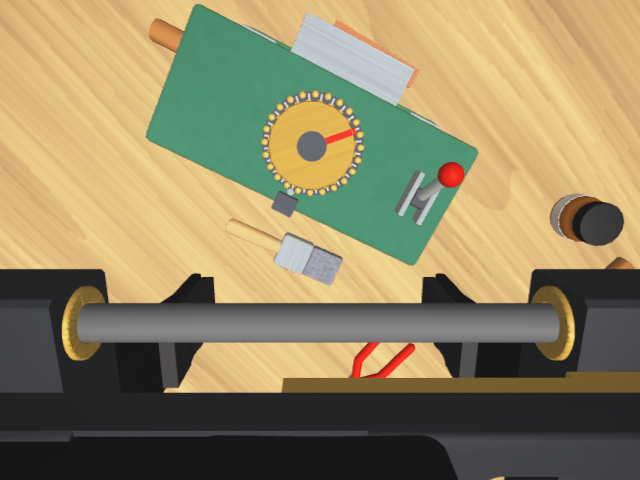

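The ring top is centred at about (312,146) with the hub, the red ball is at (452,175), and the detent block at (285,204) sits on the far side and is low. I'll get the exact centre from the hub circle and the brass mask.

Run:
```python
from h import *
v=np.load("C1.npy");C=(v[:16].reshape(4,4),*v[16:])
im=cv2.cvtColor(cv2.imread("pics/w1.png"),cv2.COLOR_BGR2RGB)
m=mask(im,"brass")|mask(im,"red"); m[:90]=0;m[200:]=0;m[:,:258]=0;m[:,370:]=0
m2=cv2.morphologyEx(m,cv2.MORPH_OPEN,np.ones((13,13),np.uint8))
ct=max(cv2.findContours(m2,0,2)[0],key=cv2.contourArea); print("ring",cv2.minEnclosingCircle(ct),cv2.fitEllipse(ct))
h=cv2.cvtColor(im,cv2.COLOR_RGB2HSV); d=((h[...,1]<80)&(h[...,2]<130)).astype(np.uint8)
for s,c,_ in blobs(d[125:168,290:335],100): print("hub",c+[290,125],s)
r=mask(im,"red"); 
for s,c,_ in blobs(r[:250],30): print("red",s,c)
u=cv2.fitEllipse(ct)[0]
for z in(.25,.257): print(onz(C,u,z))
b=onz(C,(451.5,174.5),.2547); print(b,1/np.linalg.norm(C[0][:3,3]-b))
f=C[1]; print("dist",np.linalg.norm(C[0][:3,3]-onz(C,u,.257)),f)
```

```text
ring ((311.48931884765625, 144.6693878173828), 44.658226013183594) ((309.6439514160156, 145.38316345214844), (77.38948822021484, 88.1775131225586), 171.38739013671875)
hub [311.3735 145.7877] [  8   7  28  29 664]
red [325 129  27  15 162] [338.1481 136.2222]
red [438 162  26  25 505] [450.7921 174.3604]
[0.529  0.0301 0.25  ]
[0.5288 0.0301 0.257 ]
[0.4752 0.1016 0.2547] 3.6915284975173748
dist 0.2546159454979572 411.84608918851427
```

Run:
```python
from h import *
v=np.load("C1.npy");C=(v[:16].reshape(4,4),*v[16:])
a=onz(C,(311.4,145.6),.257); ba=onz(C,(450.8,174.4),.2547)
y=-2.3+np.pi; c=a[:2]
o=(R.from_euler("z",y)*R.from_euler("x",np.pi)).as_rotvec()
p=c-0.06*np.array([np.cos(y),np.sin(y)])
t=current_time(); reach([*p,.42],o); print(current_time()-t)
C=cam("wrist"); im=grab_frame("wrist"); cv2.imwrite("pics/w2.png",im[:,:,::-1])
x,yy=proj(C,a).astype(int); print(x,yy)
h=cv2.cvtColor(im,cv2.COLOR_RGB2HSV); d=((h[...,1]<80)&(h[...,2]<130)).astype(np.uint8)
for s,cc,_ in blobs(d[yy-25:yy+26,x-25:x+26],100): u=cc+[x-25,yy-25]; print("hub",u,s,onz(C,u,.257))
for s,cc,_ in blobs(mask(im,"red")[:265],30): print("red",s,cc,onz(C,cc,.2547))
print("first",a,ba)
```

```text
2.4999999999999996
317 145
hub [317.8057 144.9387] [ 12  11  29  29 669] [0.5283 0.0309 0.257 ]
red [161 102  27  27 571] [173.7023 114.8897] [0.4756 0.1014 0.2547]
red [275 148  30  15 174] [289.5402 154.9828] [0.5114 0.0379 0.2547]
first [0.5281 0.0309 0.257 ] [0.4754 0.1013 0.2547]
```

Run:
```python
from h import *
t0=current_time()
y=-2.3; c=[.5282,.0309]
o=(R.from_euler("z",y)*R.from_euler("x",np.pi)).as_rotvec()
reach([*c,.36],o); f0,m0=current_force(),current_torque(); print(f0,m0)
hit=move_linear([*c,.295],velocity=.08,contact_N=8); print("hit",hit,current_eef_pos(),current_time()-t0)
if not hit:
    grasp(20); wait(.2)
    print(current_finger_gap(),current_force()-f0,current_torque()-m0,current_eef_pos(),current_q(),current_time())
    np.save("m0.npy",np.r_[f0,m0])
    q=np.array(current_q()); q00=q[5]
    for k in range(6):
        t=current_time(); q[5]+=np.radians(3); goto_joints(q)
        print(round(current_q()[5]-q00,4),current_torque()[2]-m0[2],current_force()-f0,round(current_time()-t,3))
    np.save("q.npy",np.r_[q,q00])
```

```text
[-0.5719  0.2587 -1.3593] [ 0.1854  0.007  -0.0023]
hit False [0.5285 0.0308 0.2956] 3.5416
0.05256390532458798 [-1.1533  1.4188  2.9892] [0.1288 0.2741 0.0207] [0.5281 0.031  0.295 ] [-0.0906 -0.0117  1.7721  0.0001  1.3815 -2.5031] 9.1417
0.051 0.03802105689945394 [-0.7624  0.7135  2.6448] 0.25
0.1026 0.003565247865179216 [-1.2005  1.3527  3.5161] 0.25
0.1546 -0.06132352738496274 [-1.1244  0.8846  2.4308] 0.25
0.2069 -0.03937393921717082 [-0.9874  2.1514  3.3283] 0.25
0.2592 -0.0573880543940351 [-1.4816  2.1337  5.4723] 0.25
0.3114 0.07652702548368641 [-3.2854  2.0864  3.4605] 0.25
```

```bash
cat >> h.py <<'E'
def tz():
    a=[]
    for _ in range(4): a.append(current_torque()[2]); wait(.02)
    return np.mean(a)
E
python3 - <<'E'
from h import *
m0=np.load("m0.npy")[5]; a=np.load("q.npy"); q,q00=a[:6],a[6]
T=0; log=[]
while q[5]-q00<2.35 and current_time()<45:
    th=q[5]-q00
    q[5]+=np.radians(3 if th<.52 else (1.5 if T<.13 else .7)); goto_joints(q)
    T=tz()-m0; log.append((q[5]-q00,current_q()[5]-q00,T))
    if T>.22:
        wait(.1); T=tz()-m0
        print("check",T)
        if T>.2: break
np.save("q.npy",np.r_[q,q00]); np.save("log.npy",log)
print(np.array([(np.degrees(l[0]),np.degrees(l[1]),l[2]) for l in log]).round(3).tolist()); print(current_time(),current_force(),current_finger_gap())
E
```

```text
check 0.3286124877947289
[[21.0, 20.862, 0.004], [24.0, 23.905, -0.04], [27.0, 26.908, -0.07], [30.0, 29.905, -0.048], [31.5, 31.399, 0.022], [33.0, 32.901, -0.007], [34.5, 34.401, -0.027], [36.0, 35.901, -0.032], [37.5, 37.404, -0.014], [39.0, 38.904, -0.056], [40.5, 40.404, -0.048], [42.0, 41.907, -0.04], [43.5, 43.411, -0.114], [45.0, 44.904, -0.051], [46.5, 46.401, 0.004], [48.0, 47.899, 0.011], [49.5, 49.402, -0.017], [51.0, 50.903, -0.009], [52.5, 52.401, -0.011], [54.0, 53.905, -0.025], [55.5, 55.405, -0.059], [57.0, 56.909, -0.072], [58.5, 58.41, -0.119], [60.0, 59.906, -0.037], [61.5, 61.4, 0.034], [63.0, 62.901, -0.017], [64.5, 64.402, -0.003], [66.0, 65.903, -0.036], [67.5, 67.402, -0.038], [69.0, 68.904, -0.016], [70.5, 70.406, -0.071], [72.0, 71.906, -0.057], [73.5, 73.408, -0.077], [75.0, 74.892, 0.11], [76.5, 76.371, 0.308]]
21.8917 [-3.101   5.5558  2.7714] 0.052485531444918146
```

The log shows 15° detents, then a stiff rise that extrapolates to touch at about 73.5° from the start. Four clicks back is about 13.5°, so the nearest notch is 15°. I'll back off to it, let go, and check the mark.

Run:
```python
from h import *
m0=np.load("m0.npy")[5]; a=np.load("q.npy"); q,q00=a[:6],a[6]
for th in (60,45,30,20,15):
    q[5]=q00+np.radians(th); goto_joints(q); print(th,tz()-m0)
wait(.1); release(); wait(.4); print(current_finger_gap(),current_force(),current_time())
p=current_eef_pos(); move_linear([p[0],p[1],.36],velocity=.1)
y=-2.3; c=np.array([.5282,.0309])
o=(R.from_euler("z",y)*R.from_euler("x",np.pi)).as_rotvec()
reach([*(c-0.06*np.array([np.cos(y),np.sin(y)])),.42],o)
C=cam("wrist"); im=grab_frame("wrist"); cv2.imwrite("pics/w3.png",im[:,:,::-1]); print(current_time())
for n,I in(("w1",cv2.imread("pics/w1.png")[:,:,::-1].copy()),("w3",im)):
    for s,cc,_ in blobs(mask(I,"red")[:265],30):
        u=cc; w=onz(C,u,.257)[:2]-c; print(n,s,cc,np.degrees(np.arctan2(w[1],w[0])))
```

```text
60 0.02303824732410695
45 0.054440626251987534
30 0.1680182628959596
20 0.03541882962836689
15 0.10927014492733403
0.08692973167176993 [ 0.2641  0.4329 -0.5824] 25.225
26.5083
w1 [325 129  27  15 162] [338.1481 136.2222] 165.55483885657148
w1 [438 162  26  25 505] [450.7921 174.3604] 126.93443254599377
w3 [333 142  27   7 151] [346.2781 144.8146] 142.54786156111805
w3 [445 163  26  25 506] [457.168  175.2075] 127.11368492817343
```

View pics/w3.png

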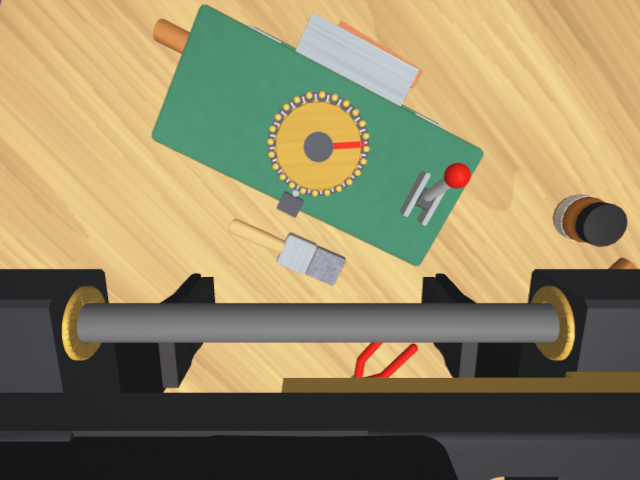

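The mark has moved from 157.5° to 142.5°, exactly one notch (15°) clockwise of the start, and the lever is untouched. Next is the lock lever.

Run:
```python
from h import *
ya=.381; ex=np.array([np.cos(ya),np.sin(ya)]); piv=np.array([.4755,.1014])+.0227*ex
y=ya-np.pi; o=(R.from_euler("z",y)*R.from_euler("x",np.pi)).as_rotvec()
P=lambda x,z:[*(piv+x*ex),z]
grasp(5); print(current_finger_gap())
reach(P(-.056,.38),o); print(move_linear(P(-.056,.314),velocity=.1,contact_N=8))
hit=move_linear(P(.009,.314),velocity=.04,contact_N=12)
e=(np.array(current_eef_pos())[:2]-piv)@ex; print("hit",hit,e,current_force(),current_time())
wait(.3)
p=np.array(current_eef_pos()); move_linear([*(p[:2]-.01*ex),p[2]],velocity=.08)
move_linear([*(p[:2]-.01*ex),.40],velocity=.15)
c=np.array([.5282,.0309]); y=-2.3
o=(R.from_euler("z",y)*R.from_euler("x",np.pi)).as_rotvec()
reach([*(c-0.06*np.array([np.cos(y),np.sin(y)])),.42],o)
C=cam("wrist"); im=grab_frame("wrist"); cv2.imwrite("pics/w4.png",im[:,:,::-1]); cv2.imwrite("pics/side4.png",grab_frame("side")[:,:,::-1])
for s,cc,_ in blobs(mask(im,"red")[:265],30):
    w=onz(C,cc,.2547)[:2]; print(s,cc,np.degrees(np.arctan2(*(w-c)[::-1])),(w-piv)@ex)
print(current_time())
```

```text
0.00046402584863860873
False
hit True 0.003954845679764604 [-3.6882 -0.7262  5.132 ] 30.85
[332 144  27   7 156] [345.0962 147.1218] 141.38750782147798 -0.008642412047146743
[409 230  24  24 454] [420.3392 241.0705] 97.19170082469522 0.02228256563619795
32.825
```

View pics/w4.png

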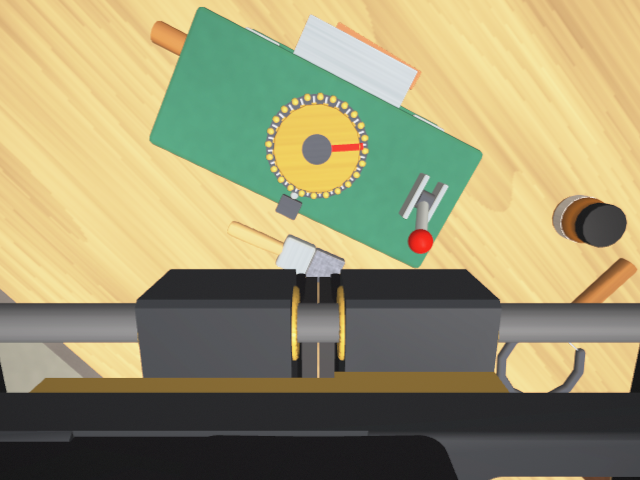

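The ball now stands 22.3 mm past the pivot on the far side, about 30° over, so the lock is at about 1.07 rad. The ring mark is at its setting and the loose items in view lie as before.

```bash
python3 -c "
from plant import *
wait(.2); sign_off(); print(current_time())"
```

```text
the job is handed in; nothing more can be done
the job is handed in; nothing more can be done
```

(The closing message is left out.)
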